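Clear the spent roll and hold the tape release

TASK

Lift the spent white tape roll straight up off the spindle of the tape sampler and lay it flat in the yellow tray without dropping it, leaving the other things on the bench where they are. Then press the red-capped, spring-loaded release plunger 8 mm down with the gripper, until the green part of its stem has just sunk into the collar and never on to its stop, keep it there for at least three seconds so that a colleague can thread new tape, and finish while still holding it down.

Things in the scene. Friction and masses are not known exactly. Their poses are not given: they have to be found in the camera images.
- sampler_unit: tape sampler, a white fixed flat unit 120 (its x) x 176 (its y) x 24 mm high that cannot move; origin under its centre on the bench, z up. The spindle stands at its x 0, y +52 mm, the release plunger at x 0, y -52 mm. Between them at x 16..52, y -20..+4 mm a grey head 67 mm high, and at x -34 and -18, y -8 mm two pins 44 mm high. The base is free of parts on both x sides of the spindle
- spindle_tip (a point): centre of the tip of the upright fixed steel spindle, 90 mm above the bench; spindle 21 mm across, coned over its last 4 mm. At its foot a black hub 44 mm across whose top is 34 mm above the bench carries the roll
- roll_mid (a point): centre (half-way up) of the loose spent roll: white, 58 mm across, 36 mm high, on a blue core with a 25 mm hole, about 0.08 kg, z along its axis. At the start it sits on the hub with the spindle through it, its centre 52 mm above the bench, the spindle standing 20 mm out of its top
- roll: the same roll; origin at the centre of its underside
- tray: loose yellow open tray, 140 x 140 mm outside, 20 mm high, walls and floor 4 mm thick, about 0.5 kg; origin at the centre of its underside, z up. A roll lying flat in it has its centre 22 mm above the bench
- cap_top (a point): centre of the top of the red plunger cap, 30 mm across, 8 mm thick; 74 mm above the bench when up, and it moves with the plunger. Below the cap a 16 mm across stem, its upper 8 mm steel, its next 8 mm green, enters an aluminium collar (34 mm across, top 50 mm above the bench)
- release_cap: the plunger, red cap and stem in one; origin on its axis 24 mm below the top of the cap, level with the collar top when the plunger is up
- plunger (a joint): how far the plunger is pressed down, m: 0 up, 0.014 at its stop. A spring returns it: about 2 N at the start, 6 N at 8 mm, 9 N at the stop
- vial_1: clear vial with blue screw cap, 23 mm across, 52 mm tall; bystander, origin at the centre of its underside
- vial_3: clear vial with red screw cap, 23 mm across, 52 mm tall; bystander, origin at the centre of its underside
- beaker_50: small glass beaker, 46 mm across, 56 mm tall; bystander, origin at the centre of its underside
- bench_timer: white countdown timer, 60x66x21 mm; bystander, origin at the centre of its underside
- forceps: thin metal forceps lying flat, 133 mm long; bystander, origin at the centre of its underside
There are look-alikes about, which are no part of the job. Of the things shaped like the roll, the white one is meant.

How it is judged (in metres and radians):
On the way, in this order (a step that is already met when the one before it is completed fails the run):
1. the roll is off the spindle, wholly above its tip (z of roll_mid in the frame of spindle_tip above 0.018 m), for 0.05 s.
2. the roll lies flat in the tray, let go (x of roll_mid in the frame of tray between -0.06 and 0.06 m and y of roll_mid in the frame of tray between -0.06 and 0.06 m and z of roll_mid in the frame of tray below 0.027 m and angle between the z axis of roll_mid and the z axis of tray, either way round below 0.15 rad and contact force between each of the arm, the fingers and roll below 0.05 N and linear speed of roll below 0.05 m/s), for 0.2 s.
3. the robot holds the plunger 8 mm down (6 to 10 mm) for three seconds (value of joint plunger between 0.006 and 0.01 m and contact force between any of the fingers, the arm and release_cap above 2 N), for 3 s.
At the end, for the whole second after the job is handed in: The roll lies flat (within 0.15 rad) and at rest in the tray, untouched, its centre within 60 mm of the tray's centre along both of its sides; the robot itself keeps the plunger cap pressed, with more than 2 N, at 8 mm travel (6 to 10 mm) (all of step 2 and all of step 3); the arm keeps its last pose, push and grip.
It fails at once if the plunger is pressed while the roll is still on the spindle (value of joint plunger above 0.004 m and horizontal distance between roll_mid and spindle_tip below 0.01 m and z of roll_mid in the frame of spindle_tip below 0 m).
It fails at once if the plunger is driven to its stop (value of joint plunger above 0.0132 m).
It fails at once if the roll is dropped (falls free from more than about 3 cm) (linear speed of roll above 0.75 m/s and contact force between the fingers and roll below 0.05 N).
It fails at once if a bystander is moved by more than 3 cm (distance of any of vial_1, vial_3, beaker_50, bench_timer, forceps from where it was at the start of the episode above 0.03 m).
It also fails if it takes over 51 s, if anything falls off the work surface, if the arm or the gripper's body presses on something with over 40 N, if the wrist force passes 120 N, or if a joint passes its speed limit or range.

ROBOT

A 6-joint arm with a two-finger parallel gripper is mounted at the origin on a cart in front of the work surface, level with it; the furniture and walls round the work are solid. World frame = base frame: x ahead of the robot, y to its left, z up, the work surface at z = 0. Lengths are in m, angles in degrees, forces in N, time in s.
With the tool pointing down it reaches from about 0.3 to 0.75 m from the base axis. Payload 8.5 kg.
Tool frame: the origin (TCP) lies on the centre line of the jaws, within the pads' length; the fingertips stand 17 mm ahead of it and the grasp point (between the pads) lies 2 mm behind it (env.tip_extent is the distance from the TCP to the fingertips, in m); z points along the fingers, y is the direction in which the jaws open and shut (so a half turn about z gives the same grasp; the last joint's range is limited). The gripper opens to 85 mm and grips with 20 to 120 N. Pads are 22 mm wide; open, the fingers measure 114 mm over their backs; the gripper's body (76 mm by 85 mm) begins 54 mm behind the grasp point. The pads swing forward as they close: fully open they stand 13 mm farther back than shut.
Start: joints at [60.029, 21.807, 74.336, -0, 83.858, -12.336], TCP at [0.167, 0.524, 0.248] pointing down, gripper open.
Joint ranges: [-178.18, 178.18], [-50.72, 133.34], [12.68, 142.11], [-81.47, 261.47], [9.98, 163.14], [-165.26, 165.26]. Speed limits (degrees/s): [136.94, 136.94, 180, 180, 180, 180].

INTERFACE

Orientations are given as a 3x3 rotation matrix whose columns are the frame's x, y, z axes.
In Python, from rig import telemetry, get_image, camera_params, close_job, env gives the robot as it stands.
- The arm moves only by the tool apply_moves, never from a script. Its argument "motion" is a list of rows, each an object of numbers: "tx", "ty", "tz": the shift along the tool's x, y, z in cm; "turn": the turn about the tool's z in degrees; "jaw": the gripper's target within -1 to 1 (fully open at 1, half-way at 0, shut at -1). In form: [{"tx": .., "ty": .., "tz": .., "turn": .., "jaw": ..}, ...]. A call has 1 to 5 rows; each row is the pose to reach, as a shift and turn from the pose measured when the call began, along the tool's axes at that moment; what a row does not reach only later rows make up. A row lasts 1/12 s, in which the tool goes at most 41.7 mm and 7.16 degrees, less where a joint would pass 70% of its speed; a pose out of reach is approached as far as the arm can. A call with a gripper value outside its range is refused whole. The fingers move at their own pace and stop on an object; "squeeze" is the grip in N (left out, the last holds). Time passes only in rows, so rows that repeat a pose let the fingers close. It gives the time, the measured TCP pose, the force and the opening at its end, in the units of the state.
- telemetry.observe(): the state, without advancing time (a new reading comes with each control period).
- get_image(name): name is "scene" or "top" or "wrist"; returns (picture, depth): 420x560x3 uint8, red, green, blue; 420x560 float32, m along the optical axis (not along the pixel's ray), 0 where there is no reading.
- camera_params(name): a dict with "fx", "fy", "cx", "cy" (pixels), "rvec" (rotation vector, rad) and "tvec" (3), from world to camera coordinates, as OpenCV has them. Camera axes: x right, y down, z forward; pixel columns grow to the right and rows downward; lengths in m; the calibration is good to about 2 mm. A picture is of the moment at which its call begins: read the wrist's pose just before it. camera_params takes no time and is no camera call; for the wrist camera it gives the pose at the moment of the call.
- close_job(): hands the job in, once; it reports no verdict.
The state is a dict: "time_s": time; "q": joint angles; "qvel": joint speeds; "joint_efforts": joint torques, N m; "position": TCP position; "tool_rot": TCP orientation; "ft_force": force on the tool from outside, world axes, zero at the start; "wrist_torque": the same for the moment, N m; "grip_width": finger opening in m.
Only numpy, scipy, OpenCV 4.12 (cv2) and the standard library are available. Lean on these libraries where they do the work, as an engineer would, in place of code of your own. Each camera call takes 0.05 s, during which the arm holds its last target. There are 200 camera calls.

## Working session

There is one attempt and no reset: what is moved stays moved. The work goes in short steps, Python scripts to look and compute and a tool call to move; the robot and the scene stay as the last step left them, time stands still between calls to the robot, and variables do not carry over. Pictures are saved under pics/ and viewed, about 8 in all and at most 12, crops included, and the job is handed in when it is done.

Besides the shell and the picture viewer there is one more tool, called after "Call:" in YAML: its name, and indented under it one key for each argument. apply_moves: Moves the arm, as the interface text tells. Its arguments: {"type":"object","properties":{"motion":{"type":"array"},"squeeze":{"type":"number"}},"required":["motion"]}

```bash
mkdir -p pics; ls; cat > h.py <<'E'
import numpy as np, cv2
from rig import telemetry, get_image, camera_params, close_job, env
def cam(n):
    p=camera_params(n);R=cv2.Rodrigues(np.array(p["rvec"],float))[0];return p,R,np.array(p["tvec"],float).ravel()
def cloud(d,c):
    p,R,t=c;v,u=np.indices(d.shape)
    P=np.stack([(u-p["cx"])/p["fx"]*d,(v-p["cy"])/p["fy"]*d,d],-1)
    return (P-t)@R
def ray(u,v,z,c):
    p,R,t=c;r=np.array([(u-p["cx"])/p["fx"],(v-p["cy"])/p["fy"],1])@R;o=-R.T@t
    return o+r*(z-o[2])/r[2]
def save(n,i): cv2.imwrite("pics/"+n,i[:,:,::-1])
E
python3 - <<'E'
from h import *
for n in("top","scene"):
    c=cam(n);i,d=get_image(n);save(n+"0.png",i);np.savez(n+"0.npz",i=i,d=d);print(n,-c[1].T@c[2],c[1][2],c[0]["fx"])
print(telemetry.observe(),env.tip_extent)
E
```

```text
pics
top [ 0.52647891 -0.04116557  1.31057654] [ 0.05275241 -0.00297632 -0.99860319] 519.1895657086767
scene [ 0.07072081 -0.8489036   0.50633262] [ 0.50638409  0.76995571 -0.38825683] 395.0352594769454
{'time_s': 0.1, 'q': array([ 6.00290994e+01,  2.18375474e+01,  7.43759302e+01, -1.90315375e-03,
        8.38588686e+01, -1.23364937e+01]), 'qvel': array([ 0.04771284, -0.11890702, -0.16947833, -0.03373158, -0.00678026,
       -0.09415032]), 'joint_efforts': array([ 3.89269771e-03, -4.49218726e+01, -2.31655544e+01, -1.90859196e-04,
        3.68618552e-03, -1.04621738e-04]), 'position': array([0.16652079, 0.5239521 , 0.24779597]), 'tool_rot': array([[-9.53009930e-01,  3.02938460e-01, -6.02174022e-04],
       [ 3.02938966e-01,  9.53009313e-01, -1.11032994e-03],
       [ 2.37515808e-04, -1.24057743e-03, -9.99999202e-01]]), 'ft_force': array([ 0.2702242 , -1.03766777, -0.44879564]), 'wrist_torque': array([-0.0442744 ,  0.0049462 , -0.01893584]), 'grip_width': 0.0855356178218127} 0.017
```

View pics/top0.png

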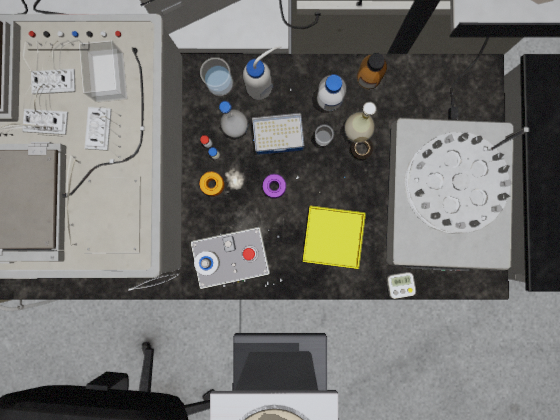

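View pics/scene0.png

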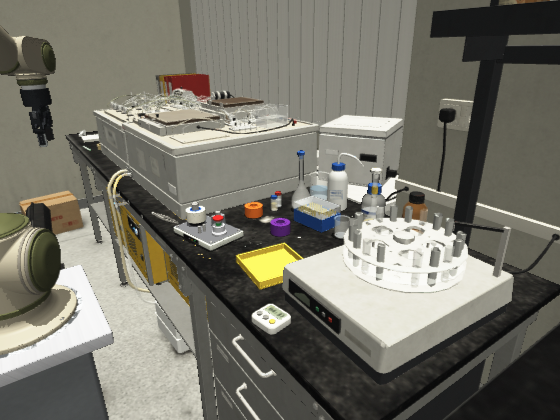

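Top view: the white roll with blue core is at about (205,263), the red cap at (249,255), the yellow tray at (334,237). The forceps are at (155,280) and the timer at (401,286). Next I'll measure these.

```bash
python3 - <<'E'
from h import *
c=cam("top");z=np.load("top0.npz");i,d=z["i"],z["d"];P=cloud(d,c)
hsv=cv2.cvtColor(i,cv2.COLOR_RGB2HSV)
def comp(m,box):
    M=np.zeros(m.shape,bool);x0,y0,x1,y1=box;M[y0:y1,x0:x1]=m[y0:y1,x0:x1];return M
H,S,V=hsv[...,0],hsv[...,1],hsv[...,2]
red=comp(((H<8)|(H>172))&(S>130),(235,240,265,270));yel=comp((H>22)&(H<38)&(S>120),(295,195,375,275))
blue=comp((H>95)&(H<130)&(S>110),(190,245,222,280))
for n,m in(("red",red),("blue",blue),("yel",yel)):
    v,u=np.nonzero(m);print(n,m.sum(),u.mean(),v.mean(),np.median(P[m],0).round(4))
    print(cv2.minAreaRect(np.c_[u,v].astype(np.float32)))
v,u=np.nonzero(red);print("cap",ray((u.min()+u.max())/2,(v.min()+v.max())/2,.074,c))
v,u=np.nonzero(blue);print("roll",ray((u.min()+u.max())/2,(v.min()+v.max())/2,.07,c))
(a,_,_)=r=cv2.minAreaRect(np.c_[np.nonzero(yel)[1],np.nonzero(yel)[0]].astype(np.float32))
print("tray",ray(*a,.02,c),[ray(*b,.02,c)[:2].round(4) for b in cv2.boxPoints(r)])
# heights by depth: sampler region
reg=P[225:295,185:275];m=(reg[...,2]>.06)
for lo,hi in((.066,.073),(.08,.095)):
    k=(reg[...,2]>lo)&(reg[...,2]<hi);print(lo,k.sum(),reg[k].mean(0))
k=(P[...,2]>.018)&(P[...,2]<.03);k=comp(k,(185,225,275,292));v,u=np.nonzero(k);r=cv2.minAreaRect(P[k][:,:2].astype(np.float32));print("unit",r)
print("bench z",np.median(P[260:290,290:300,2]), "machine edge", P[200,100:185:6].round(3).tolist())
print("forceps",P[280,155],"timer",P[286,401])
big=cv2.resize(i[190:300,120:380],None,fx=3,fy=3,interpolation=cv2.INTER_CUBIC);save("crop1.png",big)
E
```

```text
red 111 248.3963963963964 253.54954954954954 [0.4973 0.0608 0.0747]
((248.5, 253.5), (11.0, 11.0), 90.0)
blue 71 205.98591549295776 262.3943661971831 [0.4759 0.1618 0.07  ]
((205.5, 262.5), (13.0, 13.0), 90.0)
yel 3295 333.8081942336874 236.76267071320183 [ 0.5359 -0.1486  0.0047]
((333.6615295410156, 236.7077178955078), (57.80017852783203, 57.304046630859375), 7.125016689300537)
cap [0.49615924 0.06001251 0.074     ]
roll [0.47464757 0.16253147 0.07      ]
tray [ 0.53654537 -0.14683774  0.02      ] [array([ 0.475 , -0.0668]), array([ 0.6162, -0.0845]), array([ 0.5984, -0.2274]), array([ 0.4574, -0.2088])]
0.066 377 [0.47968528 0.14839731 0.06959285]
0.08 66 [0.47463551 0.15841297 0.0890308 ]
unit ((0.4841790199279785, 0.11161710321903229), (0.12073482573032379, 0.17575286328792572), 12.214516639709473)
bench z 6.764991078455868e-05 machine edge [[0.61, 0.353, 0.242], [0.61, 0.341, 0.241], [0.61, 0.328, 0.242], [0.61, 0.315, 0.244], [0.61, 0.303, 0.242], [0.611, 0.293, 0.237], [0.61, 0.279, 0.241], [0.611, 0.269, 0.233], [0.611, 0.256, 0.233], [0.61, 0.242, 0.239], [0.611, 0.231, 0.235], [0.617, 0.237, 0.16], [0.62, 0.235, 0.111], [0.626, 0.236, 0.042], [0.629, 0.23, -0.001]]
forceps [0.42825379 0.29907476 0.00447863] timer [ 0.41450831 -0.31387772  0.0155405 ]
```

View pics/crop1.png

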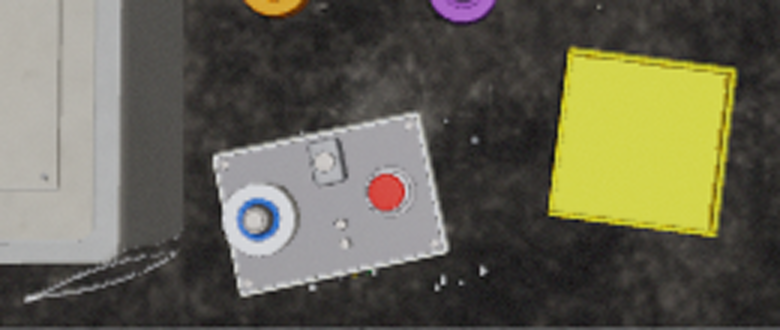

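The sizes agree: the unit is 120.7 x 175.8 mm at about 12° yaw, and the roll and cap positions fit its layout within 2 mm. The crop confirms the white roll with blue core is on the spindle and both of its x sides are free. I'll approach with the jaws along the unit's x.

Call:
apply_moves:
  motion:
    - {"tx":-1.5,"ty":-1,"tz":-3.5,"turn":7}
    - {"tx":-4.5,"ty":-3,"tz":-6,"turn":14}
    - {"tx":-8,"ty":-5,"tz":-7,"turn":21}
    - {"tx":-11.4,"ty":-7.1,"tz":-7,"turn":28}
    - {"tx":-14.8,"ty":-9.2,"tz":-7,"turn":35}
  squeeze: 30

```text
invalid input
```

```bash
cat > go.py <<'E'
import sys
from h import *
s=telemetry.observe();R=np.array(s["tool_rot"]);p=np.array(s["position"])
t=np.array([float(a) for a in sys.argv[1:4]]);yaw=float(sys.argv[4])
y=np.degrees(np.arctan2(R[1,1],R[0,1]))
print("t",s["time_s"],"pos",p.round(4),"yaw",y.round(2),"zaxis",R[:,2].round(4),"F",np.round(s["ft_force"],2),"w",round(s["grip_width"],4))
print("shift cm",((t-p)@R*100).round(2),"turn",((y-yaw+90)%180-90).round(2))
E
python3 go.py .474 .1625 .25 12
```

```text
t 0.1 pos [0.1665 0.524  0.2478] yaw 72.37 zaxis [-6.0e-04 -1.1e-03 -1.0e+00] F [ 0.27 -1.04 -0.45] w 0.0855
shift cm [-40.25 -25.13  -0.2 ] turn 60.37
```

Call:
apply_moves:
  motion:
    - {"tx":-1.5,"ty":-1,"tz":-3.5,"turn":7,"jaw":1}
    - {"tx":-4.5,"ty":-3,"tz":-6,"turn":14,"jaw":1}
    - {"tx":-8,"ty":-5,"tz":-7,"turn":21,"jaw":1}
    - {"tx":-11.4,"ty":-7.1,"tz":-7,"turn":28,"jaw":1}
    - {"tx":-14.8,"ty":-9.2,"tz":-7,"turn":35,"jaw":1}
  squeeze: 30

```text
time_s: 0.52
position: [0.2805, 0.3901, 0.3184]
tool_rot: [[-0.603, 0.798, 0.0], [0.798, 0.603, -0.0], [-0.001, 0.0, -1.0]]
ft_force: [1.4, 1.6, 0.4]
grip_width: 0.0854
```

```bash
python3 go.py .474 .1625 .25 12
```

```text
t 0.5167 pos [0.2805 0.3901 0.3184] yaw 37.06 zaxis [ 4.e-04 -3.e-04 -1.e+00] F [1.42 1.58 0.42] w 0.0854
shift cm [-29.82   1.72   6.86] turn 25.06
```

Tracking is good. I'll go on at height to a spot above the roll.

Call:
apply_moves:
  motion:
    - {"tx":-4,"ty":0.2,"tz":0,"turn":6,"jaw":1}
    - {"tx":-8,"ty":0.5,"tz":0,"turn":12,"jaw":1}
    - {"tx":-12,"ty":0.7,"tz":0,"turn":18,"jaw":1}
    - {"tx":-16,"ty":0.9,"tz":0,"turn":24,"jaw":1}
    - {"tx":-20,"ty":1.2,"tz":0,"turn":25,"jaw":1}

```text
time_s: 0.93
position: [0.4113, 0.2359, 0.3184]
tool_rot: [[-0.204, 0.979, 0.0], [0.979, 0.204, -0.0], [-0.0, -0.0, -1.0]]
ft_force: [0.6, 0.6, 0.3]
grip_width: 0.0854
```

```bash
python3 go.py .474 .1625 .22 12
```

```text
t 0.9333 pos [0.4113 0.2359 0.3184] yaw 11.75 zaxis [ 1.e-04 -5.e-04 -1.e+00] F [0.57 0.57 0.29] w 0.0854
shift cm [-8.46  4.64  9.85] turn -0.25
```

Call:
apply_moves:
  motion:
    - {"tx":-3.4,"ty":1.9,"tz":0,"turn":0,"jaw":1}
    - {"tx":-6.8,"ty":3.7,"tz":0,"turn":0,"jaw":1}
    - {"tx":-8.5,"ty":4.6,"tz":2,"turn":0,"jaw":1}
    - {"tx":-8.5,"ty":4.6,"tz":5,"turn":0,"jaw":1}
    - {"tx":-8.5,"ty":4.6,"tz":7,"turn":0,"jaw":1}

```text
time_s: 1.35
position: [0.4737, 0.1607, 0.246]
tool_rot: [[-0.201, 0.98, -0.003], [0.98, 0.201, -0.001], [-0.0, -0.003, -1.0]]
ft_force: [-0.2, -0.4, 1.0]
grip_width: 0.0856
```

```bash
python3 go.py .474 .1625 .2 12; python3 - <<'E'
from h import *
c=cam("wrist");i,d=get_image("wrist");save("w1.png",i);np.savez("w1.npz",i=i,d=d)
print(-c[1].T@c[2],c[1][2])
P=cloud(d,c)
H,S,V=cv2.split(cv2.cvtColor(i,cv2.COLOR_RGB2HSV))
for n,m,z in(("blue",(H>95)&(H<130)&(S>110),.07),("red",((H<8)|(H>172))&(S>130),.074)):
    k,l,st,ce=cv2.connectedComponentsWithStats(m.astype(np.uint8))
    for j in range(1,k):
        if st[j,4]>150:
            x,y,w,h,a=st[j];print(n,st[j],ray(x+w/2-.5,y+h/2-.5,z,c).round(4),np.median(P[l==j],0).round(4))
E
```

```text
t 1.35 pos [0.4737 0.1607 0.246 ] yaw 11.6 zaxis [-2.5e-03 -7.0e-04 -1.0e+00] F [-0.2  -0.43  1.01] w 0.0856
shift cm [0.17 0.08 4.6 ] turn -0.4
[0.45876926 0.22870363 0.37025184] [ 0.05353453 -0.27418378 -0.96018608]
blue [258 167  37  36 381] [0.4736 0.1599 0.07  ] [0.471  0.1628 0.0687]
blue [516 231  26  21 402] [0.7229 0.1544 0.07  ] [0.7413 0.1498 0.0504]
blue [ 466  303   89   27 1126] [0.7383 0.0725 0.07  ] [0.7702 0.0457 0.0166]
red [262 273  30  27 623] [0.4949 0.0598 0.074 ] [0.4949 0.059  0.0727]
```

View pics/w1.png

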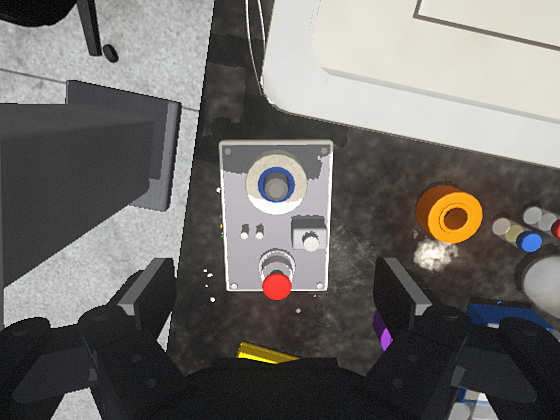

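Wrist view: the roll is centred at about (276,183), the red cap at (277,286), and the jaws straddle the unit along its x. The large instrument at the top right is near the camera side, so I'll check its clearance before descending.

```bash
python3 - <<'E'
from h import *
for n in("w1.npz","top0.npz"):
    z=np.load(n);d=z["d"];c=cam("wrist" if n[0]=="w" else "top");P=cloud(d,c);P=P[(d>0)&(P[...,2]>.15)&(P[...,2]<.26)&(P[...,1]>.19)&(P[...,1]<.4)&(P[...,0]>.3)]
    for y in np.arange(.2,.34,.02):
        q=P[(P[:,1]>y)&(P[:,1]<y+.02)]
        if len(q)>5: print(n,round(y,2),len(q),"x min",np.percentile(q[:,0],1).round(3), "zmax",q[:,2].max().round(3))
    q=P[P[:,0]<.52]; print("ymin",q[:,1].min() if len(q) else None)
E
```

```text
w1.npz 0.22 10484 x min 0.452 zmax 0.236
w1.npz 0.24 16975 x min 0.45 zmax 0.237
w1.npz 0.26 13190 x min 0.453 zmax 0.238
w1.npz 0.28 210 x min 0.534 zmax 0.238
ymin 0.2264952543204381
top0.npz 0.22 2881 x min 0.461 zmax 0.246
top0.npz 0.24 2516 x min 0.456 zmax 0.245
top0.npz 0.26 2737 x min 0.456 zmax 0.26
top0.npz 0.28 2540 x min 0.456 zmax 0.259
top0.npz 0.3 2465 x min 0.456 zmax 0.26
top0.npz 0.32 2017 x min 0.454 zmax 0.258
top0.npz 0.34 1992 x min 0.456 zmax 0.26
ymin 0.22858440088742718
```

The camera sits on the tool's +x side at y≈0.229, and the instrument edge is at y≈0.227, 0.24 m high. Descending like this could clip it, so I'll turn the wrist half round (last joint about -159°, in range) to put the camera on the free side.

Call:
apply_moves:
  motion:
    - {"tx":0,"ty":0,"tz":0,"turn":-7,"jaw":1}
    - {"tx":0,"ty":0,"tz":0,"turn":-14,"jaw":1}
    - {"tx":0,"ty":0,"tz":0,"turn":-21,"jaw":1}
    - {"tx":0,"ty":0,"tz":0,"turn":-28,"jaw":1}
    - {"tx":0,"ty":0,"tz":0,"turn":-35,"jaw":1}

```text
time_s: 1.82
position: [0.4721, 0.1613, 0.2434]
tool_rot: [[-0.732, 0.682, -0.009], [0.682, 0.732, -0.001], [0.006, -0.007, -1.0]]
ft_force: [-0.4, -0.4, 0.3]
grip_width: 0.0855
```

Call:
apply_moves:
  motion:
    - {"tx":0,"ty":0,"tz":0,"turn":-7,"jaw":1}
    - {"tx":0,"ty":0,"tz":0,"turn":-14,"jaw":1}
    - {"tx":0,"ty":0,"tz":0,"turn":-21,"jaw":1}
    - {"tx":0,"ty":0,"tz":0,"turn":-28,"jaw":1}
    - {"tx":0,"ty":0,"tz":0,"turn":-35,"jaw":1}

```text
time_s: 2.23
position: [0.4721, 0.1615, 0.2441]
tool_rot: [[-0.991, 0.132, -0.008], [0.132, 0.991, -0.001], [0.008, -0.002, -1.0]]
ft_force: [-0.5, 0.1, 0.7]
grip_width: 0.0856
```

Call:
apply_moves:
  motion:
    - {"tx":0,"ty":0,"tz":0,"turn":-7,"jaw":1}
    - {"tx":0,"ty":0,"tz":0,"turn":-14,"jaw":1}
    - {"tx":0,"ty":0,"tz":0,"turn":-21,"jaw":1}
    - {"tx":0,"ty":0,"tz":0,"turn":-28,"jaw":1}
    - {"tx":0,"ty":0,"tz":0,"turn":-35,"jaw":1}

```text
time_s: 2.65
position: [0.4721, 0.1617, 0.2448]
tool_rot: [[-0.885, -0.466, -0.008], [-0.466, 0.885, -0.001], [0.008, 0.003, -1.0]]
ft_force: [0.1, -0.4, 0.4]
grip_width: 0.0856
```

Call:
apply_moves:
  motion:
    - {"tx":0,"ty":0,"tz":0,"turn":-7,"jaw":1}
    - {"tx":0,"ty":0,"tz":0,"turn":-14,"jaw":1}
    - {"tx":0,"ty":0,"tz":0,"turn":-21,"jaw":1}
    - {"tx":0,"ty":0,"tz":0,"turn":-28,"jaw":1}
    - {"tx":0,"ty":0,"tz":0,"turn":-35,"jaw":1}

```text
time_s: 3.07
position: [0.4721, 0.1619, 0.2455]
tool_rot: [[-0.452, -0.892, -0.008], [-0.892, 0.452, -0.001], [0.004, 0.006, -1.0]]
ft_force: [0.4, -0.2, -0.2]
grip_width: 0.0853
```

```bash
cat > meas.py <<'E'
from h import *
c=cam("wrist");i,d=get_image("wrist");np.savez("wl.npz",i=i,d=d)
P=cloud(d,c);H,S,V=cv2.split(cv2.cvtColor(i,cv2.COLOR_RGB2HSV))
print("cam",(-c[1].T@c[2]).round(3))
for n,m,z in(("blue",(H>95)&(H<130)&(S>110),.07),("red",((H<8)|(H>172))&(S>130),.074),("yel",(H>22)&(H<38)&(S>120),.02)):
    k,l,st,ce=cv2.connectedComponentsWithStats(m.astype(np.uint8))
    for j in range(1,k):
        if st[j,4]>150:
            x,y,w,h,a=st[j];print(n,st[j],ray(x+w/2-.5,y+h/2-.5,z,c).round(4),np.median(P[l==j],0).round(4))
E
python3 go.py .474 .1615 .12 178;python3 meas.py
```

```text
t 3.0667 pos [0.4721 0.1619 0.2455] yaw 153.14 zaxis [-0.0076 -0.0011 -1.    ] F [ 0.4  -0.17 -0.22] w 0.0853
shift cm [-0.11 -0.27 12.55] turn -24.86
cam [0.44  0.098 0.37 ]
blue [252 168  37  36 401] [0.4732 0.1585 0.07  ] [0.4708 0.1553 0.0685]
blue [ 29 274  25  21 384] [0.7218 0.1449 0.07  ] [0.7404 0.1478 0.0502]
red [176  75  35  37 963] [0.4942 0.0577 0.074 ] [0.4947 0.0576 0.0726]
red [ 18 300  25  19 358] [0.7452 0.1619 0.074 ] [0.7696 0.1674 0.0501]
yel [ 11   0  53  14 424] [ 0.594  -0.0807  0.02  ] [ 0.6009 -0.0878  0.011 ]
```

Call:
apply_moves:
  motion:
    - {"tx":0,"ty":-0.1,"tz":0,"turn":-7,"jaw":1}
    - {"tx":0,"ty":-0.2,"tz":0,"turn":-14,"jaw":1}
    - {"tx":0,"ty":-0.2,"tz":0,"turn":-21,"jaw":1}
    - {"tx":0,"ty":-0.2,"tz":0,"turn":-25,"jaw":1}
    - {"tx":0,"ty":-0.2,"tz":0,"turn":-25,"jaw":1}

```text
time_s: 3.53
position: [0.4662, 0.1984, 0.2443]
tool_rot: [[-0.073, -0.997, -0.001], [-0.997, 0.073, -0.032], [0.032, -0.002, -1.0]]
ft_force: [-0.5, -0.5, -0.2]
grip_width: 0.0851
```

```bash
python3 go.py .4735 .161 .12 178;python3 meas.py
```

```text
t 3.5333 pos [0.4662 0.1984 0.2443] yaw 175.82 zaxis [-8.000e-04 -3.160e-02 -9.995e-01] F [-0.52 -0.46 -0.22] w 0.0851
shift cm [ 3.28 -0.98 12.55] turn -2.18
cam [0.46  0.131 0.371]
blue [244 132  37  38 505] [0.4735 0.1588 0.07  ] [0.4731 0.1578 0.0686]
red [ 208    8   36   40 1099] [0.4947 0.0582 0.074 ] [0.4949 0.0578 0.0726]
```

The position moved unexpectedly, so I'll check the joints.

```bash
python3 -c "
from h import *
s=telemetry.observe();print(s['q'].round(2),s['qvel'].round(1))"
```

```text
[  10.38   17.95   81.     -1.79   81.42 -165.07] [-2.1 -0.1  0.2 -0.1 -0.3 -0.6]
```

The shoulder is offset, so q1 is smaller than I assumed and joint 6 hit its limit at -165°. That pushed the tool aside by 37 mm and left a 1.8° tilt about the jaw axis, which does no harm for the grasp. I'll back off to yaw 165°.

```bash
python3 go.py .4735 .1605 .235 165
```

```text
t 3.5833 pos [0.4666 0.1974 0.2443] yaw 175.73 zaxis [-7.000e-04 -3.160e-02 -9.995e-01] F [-0.85 -0.2  -0.02] w 0.0853
shift cm [ 3.59 -0.96  1.05] turn 10.73
```

Call:
apply_moves:
  motion:
    - {"tx":0,"ty":0,"tz":0,"turn":6,"jaw":1}
    - {"tx":1.5,"ty":-0.4,"tz":0.4,"turn":10.7,"jaw":1}
    - {"tx":3,"ty":-0.8,"tz":0.8,"turn":10.7,"jaw":0.7}
    - {"tx":3.6,"ty":-1,"tz":1,"turn":10.7,"jaw":0.7}
    - {"tx":3.6,"ty":-1,"tz":1,"turn":10.7,"jaw":0.7}

```text
time_s: 4.0
position: [0.4742, 0.1591, 0.2354]
tool_rot: [[-0.262, -0.965, -0.001], [-0.965, 0.261, -0.032], [0.031, -0.007, -0.999]]
ft_force: [-0.4, 0.2, -0.1]
grip_width: 0.0727
```

```bash
python3 meas.py;python3 go.py .4735 .1605 .049 165; python3 -c "
from h import *
print(telemetry.observe()['q'].round(2))"
```

```text
cam [0.455 0.094 0.362]
blue [257 176  37  37 419] [0.4736 0.1578 0.07  ] [0.4723 0.155  0.0685]
blue [  2 237  26  22 442] [0.7223 0.1442 0.07  ] [0.7404 0.148  0.0503]
red [ 201   68   35   37 1024] [0.4947 0.0578 0.074 ] [0.4949 0.0575 0.0726]
red [  0 262  11  21 162] [0.7384 0.1637 0.074 ] [0.7647 0.1695 0.0484]
t 4.05 pos [0.474  0.1599 0.2356] yaw 164.89 zaxis [-0.001  -0.0314 -0.9995] F [-0.27  1.75 -0.04] w 0.0724
shift cm [-0.62  0.2  18.65] turn -0.11
[   5.93   17.69   82.92   -1.81   79.65 -158.62]
```

Call:
apply_moves:
  motion:
    - {"tx":-0.1,"ty":0,"tz":3.5,"turn":0,"jaw":0.7}
    - {"tx":-0.2,"ty":0,"tz":7,"turn":0,"jaw":0.7}
    - {"tx":-0.3,"ty":0,"tz":10,"turn":0,"jaw":0.7}
    - {"tx":-0.4,"ty":0,"tz":12,"turn":0,"jaw":0.7}
    - {"tx":-0.4,"ty":0,"tz":12,"turn":0,"jaw":0.7}

```text
time_s: 4.47
position: [0.4732, 0.1602, 0.1124]
tool_rot: [[-0.261, -0.965, -0.008], [-0.965, 0.261, -0.032], [0.033, -0.001, -0.999]]
ft_force: [0.2, -0.0, -0.2]
grip_width: 0.0725
```

```bash
python3 meas.py;python3 go.py .4735 .1605 .049 165; python3 -c "
from h import *
i=np.load('wl.npz')['i'];save('w2.png',i)"
```

```text
cam [0.455 0.095 0.239]
blue [241 215  62  53 966] [0.473  0.1563 0.07  ] [0.4694 0.152  0.0685]
red [ 139   28   64   66 3297] [0.4942 0.058  0.074 ] [0.4945 0.0578 0.0726]
t 4.5167 pos [0.4744 0.1603 0.1147] yaw 164.89 zaxis [-0.0043 -0.0316 -0.9995] F [ 0.58 -1.39  0.19] w 0.0727
shift cm [-0.21  0.12  6.57] turn -0.11
```

View pics/w2.png

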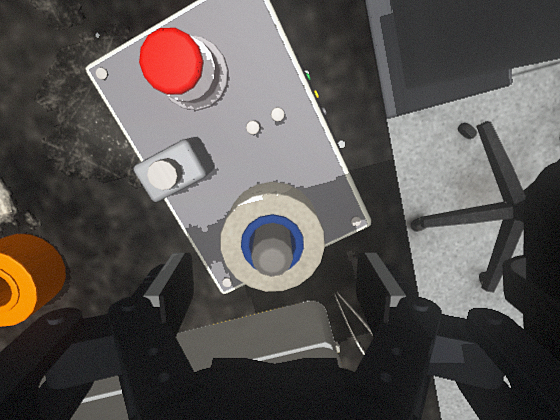

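Wrist view: the roll is centred between the fingers at (273,238), and both fingers are clear of the head and pins. I'll descend and grip.

Call:
apply_moves:
  motion:
    - {"tx":0,"ty":0.1,"tz":2.5,"turn":0,"jaw":0.7}
    - {"tx":-0.1,"ty":0.1,"tz":5,"turn":0,"jaw":0.7}
    - {"tx":-0.2,"ty":0.1,"tz":6.5,"turn":0,"jaw":0.7}
    - {"tx":-0.2,"ty":0.1,"tz":6.5,"turn":0,"jaw":0.4}
    - {"tx":-0.2,"ty":0.1,"tz":6.5,"turn":0,"jaw":0}

```text
time_s: 4.93
position: [0.4744, 0.1608, 0.051]
tool_rot: [[-0.261, -0.965, -0.003], [-0.965, 0.261, -0.031], [0.031, -0.005, -1.0]]
ft_force: [0.5, -0.7, -0.9]
grip_width: 0.057
```

Call:
apply_moves:
  motion:
    - {"tx":0,"ty":0,"tz":0,"turn":0,"jaw":0}
    - {"tx":0,"ty":0,"tz":0,"turn":0,"jaw":-0.2}
    - {"tx":0,"ty":0,"tz":0,"turn":0,"jaw":-0.2}
    - {"tx":0,"ty":0,"tz":0,"turn":0,"jaw":-0.2}

```text
time_s: 5.27
position: [0.4748, 0.1608, 0.0518]
tool_rot: [[-0.261, -0.965, -0.001], [-0.965, 0.261, -0.031], [0.031, -0.007, -1.0]]
ft_force: [-0.4, 0.3, -0.6]
grip_width: 0.057
```

```bash
python3 go.py .4735 .160 .135 165
```

```text
t 5.2667 pos [0.4748 0.1608 0.0518] yaw 164.89 zaxis [-0.0013 -0.0312 -0.9995] F [-0.44  0.34 -0.64] w 0.057
shift cm [ 0.37  0.05 -8.31] turn -0.11
```

Gripped at 57 mm. Lifting straight up, corrected for the tilt.

Call:
apply_moves:
  motion:
    - {"tx":0.05,"ty":0,"tz":-1.5,"turn":0,"jaw":-0.2}
    - {"tx":0.12,"ty":0,"tz":-4,"turn":0,"jaw":-0.2}
    - {"tx":0.2,"ty":-0.05,"tz":-6.5,"turn":0,"jaw":-0.2}
    - {"tx":0.3,"ty":-0.05,"tz":-9,"turn":0,"jaw":-0.2}
    - {"tx":0.3,"ty":-0.05,"tz":-10,"turn":0,"jaw":-0.2}

```text
time_s: 5.68
position: [0.4755, 0.161, 0.1553]
tool_rot: [[-0.261, -0.965, 0.004], [-0.965, 0.261, -0.031], [0.029, -0.011, -1.0]]
ft_force: [0.6, 0.5, -0.6]
grip_width: 0.0574
```

```bash
python3 go.py .5365 -.1475 .152 140; python3 meas.py; python3 -c "
from h import *
i=np.load('wl.npz')['i'];save('w3.png',i)"
```

```text
t 5.6833 pos [0.4755 0.161  0.1553] yaw 164.89 zaxis [ 0.0036 -0.0307 -0.9995] F [ 0.59  0.5  -0.63] w 0.0574
shift cm [ 28.17 -13.93   1.3 ] turn 24.89
cam [0.456 0.095 0.282]
blue [ 228  262   93   85 5561] [0.4916 0.2191 0.07  ] [0.476  0.1679 0.1725]
red [ 173   44   50   52 2029] [0.4942 0.058  0.074 ] [0.4946 0.0576 0.0726]
```

View pics/w3.png

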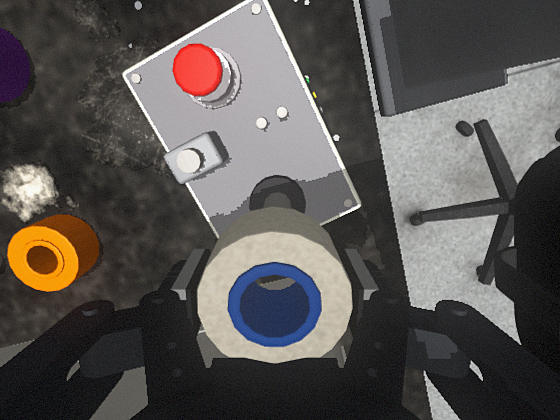

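The roll hangs clear above the spindle tip, held level. Carrying it to the tray, turning as it goes.

Call:
apply_moves:
  motion:
    - {"tx":1.5,"ty":-0.8,"tz":0,"turn":7,"jaw":-0.2}
    - {"tx":4,"ty":-2,"tz":0,"turn":14,"jaw":-0.2}
    - {"tx":6.5,"ty":-3.2,"tz":0,"turn":21,"jaw":-0.2}
    - {"tx":9,"ty":-4.4,"tz":0,"turn":28,"jaw":-0.2}
    - {"tx":11.5,"ty":-5.7,"tz":0,"turn":34,"jaw":-0.2}

```text
time_s: 6.15
position: [0.5006, 0.0342, 0.1594]
tool_rot: [[-0.76, -0.65, 0.004], [-0.65, 0.759, -0.03], [0.016, -0.026, -1.0]]
ft_force: [1.4, 0.4, 0.5]
grip_width: 0.0575
```

```bash
python3 go.py .5365 -.1475 .155 85
```

```text
t 6.15 pos [0.5006 0.0342 0.1594] yaw 130.57 zaxis [ 0.0043 -0.0304 -0.9995] F [1.42 0.43 0.48] w 0.0575
shift cm [  9.07 -16.12   1.01] turn 45.57
```

Call:
apply_moves:
  motion:
    - {"tx":1.4,"ty":-2.5,"tz":0.1,"turn":7,"jaw":-0.2}
    - {"tx":3,"ty":-5.3,"tz":0.2,"turn":14,"jaw":-0.2}
    - {"tx":4.6,"ty":-8.2,"tz":0.4,"turn":21,"jaw":-0.2}
    - {"tx":6.2,"ty":-11,"tz":0.6,"turn":28,"jaw":-0.2}
    - {"tx":7.5,"ty":-13.3,"tz":0.8,"turn":34,"jaw":-0.2}

```text
time_s: 6.57
position: [0.53, -0.118, 0.1555]
tool_rot: [[-0.994, -0.107, 0.004], [-0.107, 0.994, -0.03], [-0.001, -0.031, -1.0]]
ft_force: [1.2, 0.3, 0.2]
grip_width: 0.0573
```

```bash
python3 go.py .5365 -.1475 .12 85
```

```text
t 6.5667 pos [ 0.53   -0.118   0.1555] yaw 96.15 zaxis [ 0.0038 -0.0303 -0.9995] F [1.22 0.35 0.2 ] w 0.0573
shift cm [-0.32 -2.89  3.64] turn 11.15
```

Call:
apply_moves:
  motion:
    - {"tx":-0.2,"ty":-1.5,"tz":1,"turn":6,"jaw":-0.2}
    - {"tx":-0.3,"ty":-2.6,"tz":2.5,"turn":11,"jaw":-0.2}
    - {"tx":-0.3,"ty":-2.9,"tz":4,"turn":11,"jaw":-0.2}
    - {"tx":-0.3,"ty":-2.9,"tz":4.5,"turn":11,"jaw":-0.2}
    - {"tx":-0.3,"ty":-2.9,"tz":4.5,"turn":11,"jaw":-0.2}

```text
time_s: 6.98
position: [0.5355, -0.1475, 0.1099]
tool_rot: [[-0.996, 0.084, 0.001], [0.084, 0.996, -0.029], [-0.003, -0.029, -1.0]]
ft_force: [-0.0, 0.6, -0.3]
grip_width: 0.0569
```

```bash
python3 go.py .5365 -.1475 .025 85; python3 - <<'E'
from h import *
c=cam("wrist");i,d=get_image("wrist");save("w4.png",i);P=cloud(d,c);m=(P[...,2]>.005)&(P[...,2]<.2)
H,S,V=cv2.split(cv2.cvtColor(i,cv2.COLOR_RGB2HSV));b=(H>95)&(H<130)&(S>110)
print("blue z pct",np.percentile(P[b][:,2],[5,50,95]).round(4),np.median(P[b],0).round(4))
E
```

```text
t 6.9833 pos [ 0.5355 -0.1475  0.1099] yaw 85.16 zaxis [ 6.000e-04 -2.870e-02 -9.996e-01] F [-0.04  0.62 -0.34] w 0.0569
shift cm [-0.08  0.25  8.49] turn 0.16
blue z pct [0.0952 0.128  0.1807] [ 0.5365 -0.1472  0.128 ]
```

View pics/w4.png

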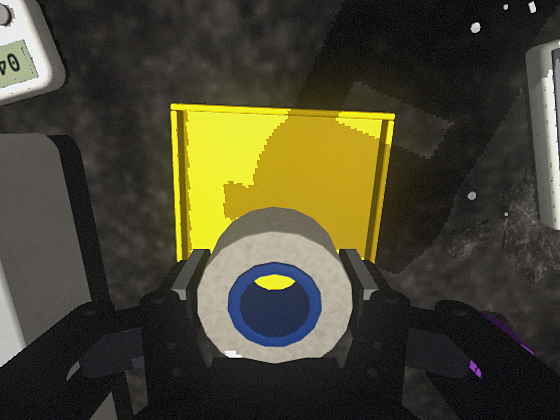

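The roll is above the tray centre (275,300 in view). Lowering.

Call:
apply_moves:
  motion:
    - {"tx":0,"ty":0,"tz":2.5,"turn":0,"jaw":-0.2}
    - {"tx":0,"ty":0.1,"tz":5,"turn":0,"jaw":-0.2}
    - {"tx":0,"ty":0.2,"tz":7,"turn":0,"jaw":-0.2}
    - {"tx":0,"ty":0.2,"tz":8,"turn":0,"jaw":-0.2}
    - {"tx":0,"ty":0.2,"tz":8.2,"turn":0,"jaw":-0.2}

```text
time_s: 7.45
position: [0.5361, -0.1472, 0.0282]
tool_rot: [[-0.997, 0.083, 0.001], [0.083, 0.996, -0.029], [-0.003, -0.029, -1.0]]
ft_force: [0.1, 0.9, -0.7]
grip_width: 0.0575
```

```bash
python3 go.py .5365 -.1475 .024 85
```

```text
t 7.45 pos [ 0.5361 -0.1472  0.0282] yaw 85.24 zaxis [ 8.000e-04 -2.870e-02 -9.996e-01] F [ 0.14  0.94 -0.68] w 0.0575
shift cm [-0.04 -0.01  0.42] turn 0.24
```

Call:
apply_moves:
  motion:
    - {"tx":0,"ty":0,"tz":0.2,"turn":0,"jaw":-0.2}
    - {"tx":0,"ty":0,"tz":0.4,"turn":0,"jaw":-0.2}
    - {"tx":0,"ty":0,"tz":0.5,"turn":0,"jaw":-0.2}
    - {"tx":0,"ty":0,"tz":0.5,"turn":0,"jaw":-0.2}

```text
time_s: 7.78
position: [0.5364, -0.1475, 0.0238]
tool_rot: [[-0.997, 0.083, 0.002], [0.083, 0.996, -0.029], [-0.004, -0.029, -1.0]]
ft_force: [0.3, -0.5, 0.1]
grip_width: 0.0574
```

```bash
python3 go.py .5365 -.1475 .024 85
```

```text
t 7.7833 pos [ 0.5364 -0.1475  0.0238] yaw 85.25 zaxis [ 0.0019 -0.0293 -0.9996] F [ 0.32 -0.5   0.11] w 0.0574
shift cm [-0.01  0.   -0.02] turn 0.25
```

Call:
apply_moves:
  motion:
    - {"tx":0,"ty":0,"tz":0,"turn":0,"jaw":0.5}
    - {"tx":0,"ty":0,"tz":0,"turn":0,"jaw":0.65}
    - {"tx":0,"ty":0,"tz":0,"turn":0,"jaw":0.65}
    - {"tx":0,"ty":0,"tz":0,"turn":0,"jaw":0.65}
    - {"tx":0,"ty":0,"tz":0,"turn":0,"jaw":0.65}

```text
time_s: 8.2
position: [0.5364, -0.1475, 0.024]
tool_rot: [[-0.997, 0.083, 0.002], [0.083, 0.996, -0.029], [-0.005, -0.029, -1.0]]
ft_force: [0.6, -0.4, -0.6]
grip_width: 0.0707
```

Call:
apply_moves:
  motion:
    - {"tx":0,"ty":0,"tz":-1,"turn":0,"jaw":0.65}
    - {"tx":0,"ty":0,"tz":-4,"turn":0,"jaw":0.65}
    - {"tx":0,"ty":0,"tz":-8,"turn":0,"jaw":0.65}
    - {"tx":0,"ty":0,"tz":-12,"turn":0,"jaw":0.65}
    - {"tx":0,"ty":0,"tz":-13,"turn":0,"jaw":0.65}

```text
time_s: 8.62
position: [0.5379, -0.1443, 0.1607]
tool_rot: [[-0.997, 0.083, 0.011], [0.082, 0.996, -0.034], [-0.014, -0.033, -0.999]]
ft_force: [-0.1, -0.4, -0.7]
grip_width: 0.0703
```

```bash
python3 go.py .495 .0590 .16 75; python3 - <<'E'
from h import *
c=cam("wrist");i,d=get_image("wrist");save("w5.png",i);P=cloud(d,c)
H,S,V=cv2.split(cv2.cvtColor(i,cv2.COLOR_RGB2HSV));b=(H>95)&(H<130)&(S>110)
print("blue z pct",np.percentile(P[b][:,2],[5,50,95]).round(4),np.median(P[b],0).round(4))
k=(P[...,2]>.034)&(P[...,2]<.05)&(S<60)&(abs(P[...,0]-.537)<.05)&(abs(P[...,1]+.147)<.05);Q=P[k]
A=np.c_[Q[:,:2],np.ones(len(Q))];print(len(Q),"top plane slope",np.linalg.lstsq(A,Q[:,2],rcond=None)[0],"mean",Q.mean(0))
print(telemetry.observe()["q"].round(1))
E
```

```text
t 8.6167 pos [ 0.5379 -0.1443  0.1607] yaw 85.25 zaxis [ 0.0111 -0.0338 -0.9994] F [-0.08 -0.39 -0.7 ] w 0.0703
shift cm [ 5.95 19.9  -0.67] turn 10.25
blue z pct [-2.000e-04  5.300e-02  2.365e-01] [ 0.5296 -0.1048  0.053 ]
2776 top plane slope [ 0.00332098 -0.00177384  0.03556219] mean [ 0.53391579 -0.14886905  0.03759939]
[ -26.6   26.6   82.1   -1.5   69.9 -111.3]
```

View pics/w5.png

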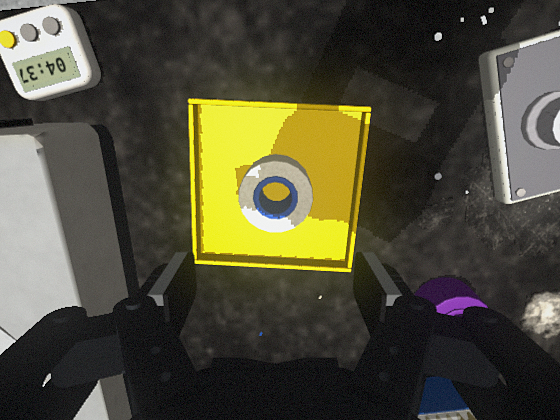

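The roll lies flat in the tray: plane slope is below 0.004, its top is at 38 mm as it should be, and the gripper is clear. Now over to the plunger with the jaws shut.

Call:
apply_moves:
  motion:
    - {"tx":0.8,"ty":2.5,"tz":0,"turn":0,"jaw":0}
    - {"tx":1.9,"ty":6.2,"tz":0,"turn":0,"jaw":-1}
    - {"tx":3,"ty":10,"tz":0,"turn":0,"jaw":-1}
    - {"tx":4,"ty":13.5,"tz":0,"turn":0,"jaw":-1}
    - {"tx":5,"ty":17,"tz":0,"turn":0,"jaw":-1}

```text
time_s: 9.08
position: [0.5011, 0.0307, 0.1534]
tool_rot: [[-0.996, 0.083, 0.01], [0.083, 0.996, -0.034], [-0.013, -0.033, -0.999]]
ft_force: [0.3, 0.5, 0.7]
grip_width: 0.0097
```

Call:
apply_moves:
  motion:
    - {"tx":0.4,"ty":1.5,"tz":0,"turn":0,"jaw":-1}
    - {"tx":0.6,"ty":2.5,"tz":0,"turn":0,"jaw":-1}
    - {"tx":0.6,"ty":2.5,"tz":0,"turn":0,"jaw":-1}
    - {"tx":0.6,"ty":2.5,"tz":0,"turn":0,"jaw":-1}

```text
time_s: 9.42
position: [0.4974, 0.0557, 0.1524]
tool_rot: [[-0.997, 0.083, 0.01], [0.082, 0.996, -0.034], [-0.013, -0.033, -0.999]]
ft_force: [0.5, -0.7, -0.2]
grip_width: -0.0003
```

```bash
python3 go.py .495 .0590 .10 85;python3 meas.py; python3 -c "
from h import *
i=np.load('wl.npz')['i'];save('w6.png',i)"
```

```text
t 9.4167 pos [0.4974 0.0557 0.1524] yaw 85.25 zaxis [ 0.0101 -0.0339 -0.9994] F [ 0.53 -0.7  -0.2 ] w -0.0003
shift cm [0.33 0.48 5.22] turn 0.25
cam [0.425 0.065 0.276]
blue [  12  247   42   38 1170] [ 0.5202 -0.1201  0.07  ] [ 0.5392 -0.1576  0.0373]
red [ 261  193   46   43 1523] [0.4934 0.0578 0.074 ] [0.494  0.0577 0.0726]
yel [    0   169   168   181 16364] [ 0.5403 -0.1182  0.02  ] [ 0.5216 -0.1229  0.0033]
```

Call:
apply_moves:
  motion:
    - {"tx":0.2,"ty":0.3,"tz":2,"turn":0,"jaw":-1}
    - {"tx":0.4,"ty":0.5,"tz":4,"turn":0,"jaw":-1}
    - {"tx":0.4,"ty":0.5,"tz":5,"turn":0,"jaw":-1}
    - {"tx":0.4,"ty":0.5,"tz":5.2,"turn":0,"jaw":-1}
    - {"tx":0.4,"ty":0.5,"tz":5.2,"turn":0,"jaw":-1}

```text
time_s: 9.88
position: [0.4948, 0.0576, 0.0998]
tool_rot: [[-0.996, 0.085, 0.009], [0.085, 0.996, -0.034], [-0.012, -0.033, -0.999]]
ft_force: [1.0, -0.1, -0.5]
grip_width: 0.0002
```

```bash
cat > f.py <<'E'
from h import *
F=[];Z=[]
for n in range(6):
    i,d=get_image("scene" if n<5 else "wrist");s=telemetry.observe();F.append(s["ft_force"]);Z.append(s["position"])
F=np.array(F);print("F",F.mean(0).round(2),"Fz",F[:,2].round(2),"Tz",s["wrist_torque"].round(2),"pos",np.mean(Z,0).round(4),s["time_s"])
c=cam("wrist");P=cloud(d,c);H,S,V=cv2.split(cv2.cvtColor(i,cv2.COLOR_RGB2HSV))
m=((H<8)|(H>172))&(S>130)&(abs(P[...,0]-.495)<.02)&(abs(P[...,1]-.059)<.02)
print("cap z pct",m.sum(),np.percentile(P[m][:,2],[5,25,50,75,95]).round(4))
g=(H>40)&(H<85)&(S>90)&(abs(P[...,0]-.495)<.03)&(abs(P[...,1]-.059)<.03);print("green px",g.sum(),(P[g][:,2].min(),P[g][:,2].max()) if g.any() else "")
save("wf.png",i)
E
python3 f.py; python3 go.py .4945 .059 .083 85.25; cp pics/wf.png pics/w7.png
```

```text
F [ 0.52 -0.07  0.31] Fz [ 0.4   0.31 -0.13  0.64  0.13  0.51] Tz [ 0.05 -0.    0.03] pos [0.495  0.0582 0.1008] 10.1833
cap z pct 1184 [0.0699 0.0716 0.0723 0.0729 0.1593]
green px 1242 (np.float64(0.04832194466961095), np.float64(0.18131529703099203))
t 10.1833 pos [0.4949 0.0586 0.1008] yaw 85.17 zaxis [ 0.0115 -0.0341 -0.9994] F [ 0.33 -0.05  0.51] w 0.0001
shift cm [0.06 0.1  1.78] turn -0.08
```

View pics/w7.png

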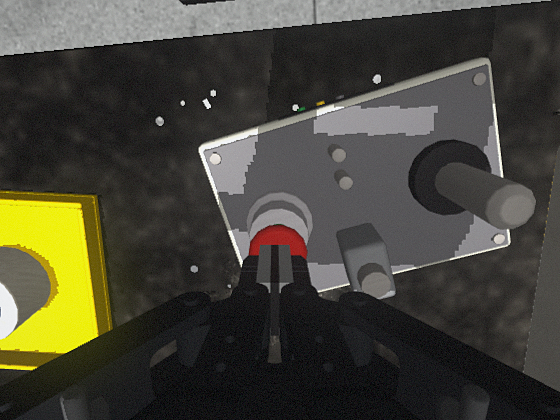

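The shut fingertips are centred over the cap at (277,255). I'll press first to about 5 mm, then check force and cap height.

Call:
apply_moves:
  motion:
    - {"tx":0,"ty":0,"tz":0.5,"turn":0,"jaw":-1}
    - {"tx":0,"ty":0.05,"tz":0.9,"turn":0,"jaw":-1}
    - {"tx":0,"ty":0.05,"tz":1.2,"turn":0,"jaw":-1}
    - {"tx":0,"ty":0.05,"tz":1.4,"turn":0,"jaw":-1}
    - {"tx":0,"ty":0.05,"tz":1.5,"turn":0,"jaw":-1}

```text
time_s: 10.6
position: [0.4951, 0.0587, 0.0857]
tool_rot: [[-0.996, 0.084, 0.012], [0.084, 0.996, -0.034], [-0.014, -0.033, -0.999]]
ft_force: [-0.7, 1.1, 5.5]
grip_width: -0.0004
```

```bash
python3 f.py; python3 go.py .495 .059 .083 85.25
```

```text
F [-0.    1.68  4.69] Fz [4.95 5.23 4.31 4.67 4.31 4.65] Tz [ 0.33  0.   -0.  ] pos [0.4951 0.0587 0.0859] 10.9
cap z pct 776 [0.0641 0.0658 0.0669 0.0675 0.0684]
green px 720 (np.float64(0.08589994917725755), np.float64(0.1666350186953148))
t 10.9 pos [0.4951 0.0587 0.086 ] yaw 85.18 zaxis [ 0.0118 -0.0339 -0.9994] F [0.37 0.78 4.65] w 0.0001
shift cm [0.02 0.04 0.3 ] turn -0.07
```

Three measures agree at about 5.2 mm: force 4.4 N gives 4.8, cap drop 5.4, TCP 5.1. I'll add 2.8 mm more and hold.

Call:
apply_moves:
  motion:
    - {"tx":0,"ty":0,"tz":0.1,"turn":0,"jaw":-1}
    - {"tx":0,"ty":0,"tz":0.2,"turn":0,"jaw":-1}
    - {"tx":0,"ty":0,"tz":0.28,"turn":0,"jaw":-1}
    - {"tx":0,"ty":0,"tz":0.28,"turn":0,"jaw":-1}
    - {"tx":0,"ty":0,"tz":0.28,"turn":0,"jaw":-1}

```text
time_s: 11.32
position: [0.4952, 0.0587, 0.0832]
tool_rot: [[-0.996, 0.084, 0.012], [0.084, 0.996, -0.034], [-0.015, -0.033, -0.999]]
ft_force: [-0.4, 2.0, 5.6]
grip_width: -0.0002
```

```bash
python3 f.py; python3 go.py .495 .059 .083 85.25; cp pics/wf.png pics/w8.png
```

```text
F [-0.66  2.13  5.8 ] Fz [5.78 6.18 4.74 6.24 6.21 5.66] Tz [0.4  0.1  0.01] pos [0.4952 0.0587 0.0832] 11.6167
cap z pct 772 [0.0615 0.0631 0.0641 0.0647 0.0656]
green px 621 (np.float64(0.0691774610228647), np.float64(0.16407929889414513))
t 11.6167 pos [0.4951 0.0586 0.0832] yaw 85.18 zaxis [ 0.0119 -0.0338 -0.9994] F [-0.89  1.34  5.66] w -0.0004
shift cm [0.02 0.04 0.02] turn -0.07
```

View pics/w8.png

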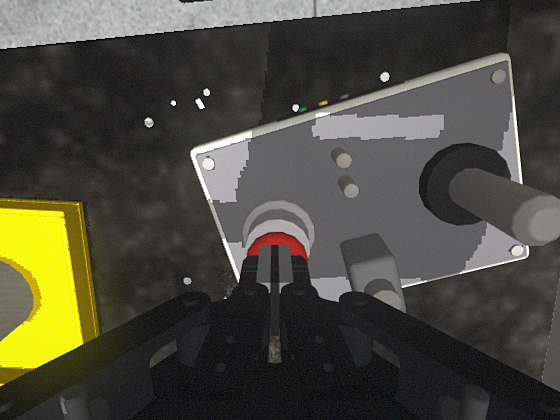

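Fingers centred on the cap. Travel is about 7.8 mm (cap drop 8.2, TCP 7.8, force about 7). Camera calls hold the exact target, so I'll hold that way and log it.

```bash
python3 - <<'E'
from h import *
F=[];Z=[]
for n in range(76):
    i,d=get_image("scene");s=telemetry.observe();F.append(s["ft_force"][2]);Z.append(s["position"][2])
print("Fz mean/min/max",np.mean(F),min(F),max(F),"z",min(Z),max(Z),s["time_s"])
save("s9.png",cv2.resize(i[170:290,130:310],None,fx=4,fy=4,interpolation=cv2.INTER_CUBIC))
E
python3 f.py
```

```text
Fz mean/min/max 5.3867642871801875 4.009254262252984 6.812043085037309 z 0.08321315193535209 0.08326586415114683 15.4167
F [-0.86  2.22  5.51] Fz [5.84 5.54 4.89 4.89 6.07 5.85] Tz [0.45 0.12 0.01] pos [0.4951 0.0587 0.0832] 15.7167
cap z pct 780 [0.0615 0.063  0.064  0.0647 0.0656]
green px 607 (np.float64(0.10701436954498916), np.float64(0.16381353435648655))
```

View pics/s9.png

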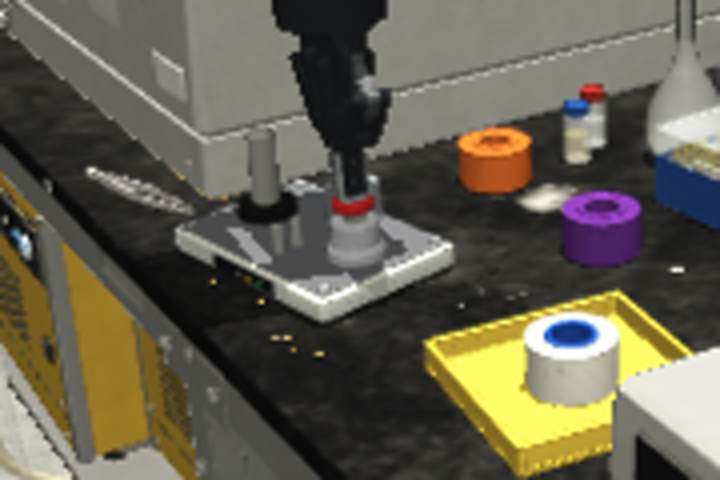

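```bash
python3 -c "
from h import *
print(close_job())"
```

```text
the job is handed in; nothing more can be done
None
```

The job is done and handed in: the roll is in the tray, and the gripper is still holding the plunger down at about 8 mm.

**Roll:** I lifted it straight off the spindle and lowered it into the middle of the tray. After release it was lying flat, with its top at 38 mm and a measured slope under 0.004. The last scene picture still shows it in the tray, untouched.

**Plunger:** I pressed it in two steps with shut fingertips and held it still for about 4 s before handing in.
- **Travel:** cap drop gave about 8.2 mm and TCP height about 7.8 mm.
- **Force:** the wrist force was about 5.1–5.5 N, which by the stated spring means only 6–7 mm. That is lower than the other two measures but still within the 6–10 mm range.
- **Stem:** no green was visible in the last scene picture.

**What went wrong:** while turning above the roll, the last joint reached its range limit. The tool shifted 37 mm sideways in free air and kept a tilt of about 2° for the rest of the job. I corrected the position and allowed for the tilt in the lift.

**Bystanders:** none looked moved in the pictures, though I did not measure them again.

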